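# Set the chute selector to the bottle slot

### The job

On the chute selector box, push the lever out of its rest slot (the middle one), across the gate and fully home into the corner slot marked with the bottle-shaped metal tag, without putting it into any of the other marked slots on the way. Only push it, gently, with the fingertips - do not grip it - and move clear of it at the end; leave the can, the carton and the brush where they are.

Things in the scene. Friction and masses are not known exactly. Their poses are not given: they have to be found in the camera images.
- selector: Fixed green box, 230 mm (x) by 260 mm (y) by 96 mm high, its top a dark steel gate plate. Origin: centre of the underside, on the table. +x is its far side, away from the robot, +y the robot's left, turned by the box's yaw (up to 0.3 rad either way). Its place varies too.
- gate_centre (a point): Centre of the plate's upper face, 96 mm above the box's origin. Slots are 18 mm wide. A cross slot runs along the box's y through here, ending at y = +-43 mm. At each end a leg centred on y = +-34 mm runs far and near to x = +-41 mm: the four corner slots. One leg at y = 0 runs near only: the rest slot. To enter a corner slot the lever must be at that end of the cross slot.
- rest_end (a point): Near end of the rest slot, at the plate's upper face: 41 mm nearer than gate_centre (box x = -41 mm, y = 0). This slot has no tag. The lever, starting in it, can move sideways only once pushed far to x = 0, where solid plate stops it.
- lever_fore (a joint): Lean of the lever along the box's x, rad: 0 upright (in the cross slot), positive leans far (+x), negative near (-x). The slot ends stop it at about +-0.41. The lever starts in the rest slot, leaning near. Dry friction only, no spring: it stays where it is left; the knob moves under about 2 to 3 N.
- lever_side (a joint): Lean of the lever along the box's y, rad: 0 in the middle, positive to +y. About +-0.40 at the two ends of the cross slot. The same friction as lever_fore.
- knob_mid (a point): Middle of the lever's black barrel knob, 38 mm across, 58 mm long, on a 12 mm steel shaft that pivots both ways about a point 14 mm above the box's origin. This point is 190 mm from the pivot along the shaft; the knob spans 158 to 216 mm, so its top is 230 mm above the table when upright. It travels about 75 mm from upright to each slot end.
- lever_neck (a point): Point on the lever's shaft 92 mm from the pivot, close to the plate's height: where the lever is in the slots. Fully home in a corner slot it is about 34 mm from the cross slot's centre line.
- tag_bottle: Aluminium tag 4 mm thick fixed on the plate: outline of a bottle, 58 mm long along the box's y, 26 mm wide, narrow neck to +y. It marks the wanted slot, the corner slot it lies nearest. Origin: about the middle of its underside, 76 mm from the box's centre along x and 56 mm along y; which corner (near/far, left/right) varies from start to start.
- tag_disc: Aluminium tag like it, a round disc 42 mm across, at another corner: marks the slot for cans. Origin at the middle of its underside.
- tag_square: Aluminium tag, a plain square of 38 mm, at another corner. Origin at the middle of its underside.
- tag_bars: Aluminium tag, three parallel bars 52 mm long (along y) and 8 mm wide, 15 mm apart, at another corner. Origin at the middle of its underside.
- can: Loose empty aluminium drinks can, 66 mm across and 115 mm tall, standing on the table to the left of the box. Origin: middle of its underside. Not to be moved.
- carton: Loose small cardboard carton, 60 by 90 by 110 mm high, standing on the table to the right of the box. Origin: middle of its underside. Not to be moved.
- brush: Loose hand brush lying on the table to the left of the can. Origin: underside. Not to be moved.

How it is judged:
By the outcome, as a careful person would: the job done as asked, in the order asked, and still so for the second after the job is handed in, with the robot touching nothing.
It also fails if it takes over 48 s, if anything falls off the work surface, if the arm or the gripper's body presses on something with over 40 N, if the wrist force passes 120 N, or if a joint passes its speed limit or range.

### The arm

A 6-joint arm with a two-finger parallel gripper is mounted at the origin on the work surface. World frame = base frame: x ahead of the robot, y to its left, z up, the work surface at z = 0. Lengths are in m, angles in rad, forces in N, time in s.
With the tool pointing down it reaches from about 0.4 to 0.925 m from the base axis. Payload 3.4 kg.
Tool frame: the origin (TCP) lies on the centre line of the jaws, within the pads' length; the fingertips stand 14 mm ahead of it and the grasp point (between the pads) lies 5 mm behind it; z points along the fingers, y is the line along which they close (so a half turn about z gives the same grasp; the last joint's range is limited). The gripper opens to 85 mm and grips with 20 to 120 N. Pads are 22 mm wide; open, the fingers measure 114 mm over their backs; the gripper's body (76 mm by 85 mm) begins 54 mm behind the grasp point. The pads swing forward as they close: fully open they stand 13 mm farther back than shut.
Start: joints at [-1.202, 0.307, 1.506, -0, 1.328, -0.073], TCP at [0.246, -0.52, 0.245] pointing down, gripper open.
Joint ranges: [-3.12, 3.12], [-1.05, 2.28], [0.14, 2.33], [-1.42, 4.57], [0.1, 2.73], [-2.68, 2.68]. Speed limits (rad/s): [2.57, 2.57, 3.14, 3.14, 3.14, 3.14].

### API

Orientations are given as a 3x3 rotation matrix whose columns are the frame's x, y, z axes.
In Python, from workcell import readout, viewer, job gives the robot as it stands.
- The arm moves only by the shell command python3 -m jog 'ROWS' [OPENING] [FORCE]. ROWS is JSON, a list of rows, each a list of 6 numbers: the shift along the world's x, y, z in m, then the turn, a rotation vector about the world's x, y, z in degrees. In form: [[dx, dy, dz, rx, ry, rz], ...]. A call has 1 to 12 rows; each row shifts and turns the commanded pose from where the row before left it; what a row does not reach is not made up. A row lasts 1/12 s, in which the tool goes at most 41.7 mm and 7.16 degrees, less where a joint would pass 70% of its speed; a pose out of reach is approached as far as the arm can. A call is refused whole if a number of a shift passes 0.0417 or a number of a turn 7.16, either way. A call with a gripper value outside its range is refused whole. OPENING is the finger opening in m, from 0 to 0.0854, set as the call begins (- or left out, the last holds). The fingers move at their own pace and stop on an object; FORCE is the grip in N (left out, the last holds). Time passes only in rows, so rows that do not move let the fingers close. It gives the time, the measured TCP pose, the force, the opening and the grip force at its end, in the units of the state.
- readout.get_state(): the state, without advancing time (a new reading comes with each control period).
- viewer.capture(name): name is "scene" or "top"; returns (picture, depth): 400x640x3 uint8, red, green, blue; 400x640 float32, m along the optical axis (not along the pixel's ray), 0 where there is no reading.
- viewer.camera_model(name): a dict with "K" (3x3 intrinsics, pixels), "k1" (the pictures are not rectified: a ray, as slopes to the right and down, at radius r is drawn at 1 + k1 r^2 times it, then the intrinsics apply), "R" (3x3) and "t" (3): a world point X has camera coordinates R X + t. Camera axes: x right, y down, z forward; pixel columns grow to the right and rows downward; lengths in m; the calibration is good to about 2 mm. A picture is of the moment at which its call begins. camera_model takes no time and is no camera call.
- job.close_job(): hands the job in; it is judged then, once.
The state is a dict: "time_s": time; "joints": joint angles; "qvel": joint speeds; "joint_efforts": joint torques, N m; "eef_pos": TCP position; "tool_rot": TCP orientation; "force": force on the tool from outside, world axes, zero at the start; "wrist_torque": the same for the moment, N m; "width": finger opening in m; "grasp_force": force on a finger pad.
Only numpy, scipy, OpenCV 4.12 (cv2) and the standard library are available. Lean on these libraries where they do the work, as an engineer would, in place of code of your own. Each camera call takes 0.05 s, during which the arm holds its last target. There are 200 camera calls.

## Working session

There is one attempt and no reset: what is moved stays moved. The work goes in short steps, Python scripts to look and compute and a shell command to move; the robot and the scene stay as the last step left them, time stands still between calls to the robot, and variables do not carry over. Pictures are saved under pics/ and viewed, at most 10 in all, crops included, and the job is handed in when it is done.

```bash
mkdir -p pics; ls; python3 - <<'E'
from workcell import readout, viewer
import cv2,numpy as np,pickle
d={}
for n in("top","scene"):
    p,z=viewer.capture(n);m=viewer.camera_model(n);d[n]=(p,z,m)
    cv2.imwrite(f"pics/{n}0.png",p[:,:,::-1]);print(n,m)
pickle.dump(d,open("d0.pkl","wb"))
s=readout.get_state();print(s["time_s"],s["eef_pos"],s["tool_rot"])
E
```

```text
pics
top {'K': array([[423.70104812,   0.        , 315.34835482],
       [  0.        , 423.70104812, 202.75174232],
       [  0.        ,   0.        ,   1.        ]]), 'k1': -0.01950151060406868, 'R': array([[ 0.01856966, -0.99951673,  0.02492944],
       [-0.98959739, -0.02193163, -0.14218301],
       [ 0.14266104, -0.02202982, -0.98952641]]), 't': array([0.07223137, 0.58544463, 0.98464003])}
scene {'K': array([[388.14798721,   0.        , 323.23459749],
       [  0.        , 388.14798721, 201.89663422],
       [  0.        ,   0.        ,   1.        ]]), 'k1': -0.08431295900752048, 'R': array([[ 0.70175242,  0.71234364, -0.01049161],
       [ 0.61924499, -0.61718712, -0.48540261],
       [-0.35224875,  0.33413558, -0.87422779]]), 't': array([-0.45455093, -0.23530162,  1.15392514])}
0.1 [ 0.2461281  -0.51899801  0.24448129] [[ 9.03564939e-01  4.28450594e-01 -7.00497309e-04]
 [ 4.28451155e-01 -9.03563336e-01  1.70479674e-03]
 [ 9.74774891e-05 -1.84052344e-03 -9.99998301e-01]]
```

View pics/top0.png

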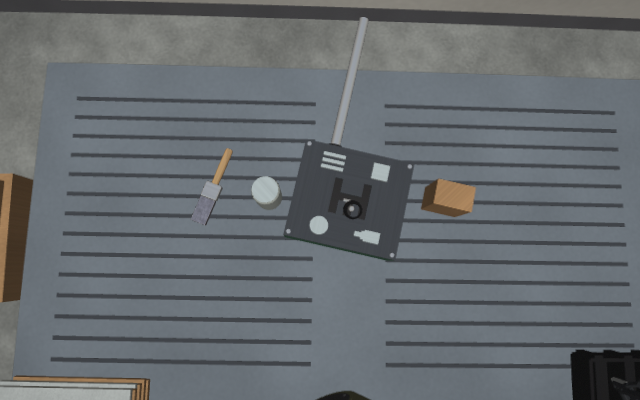

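View pics/scene0.png

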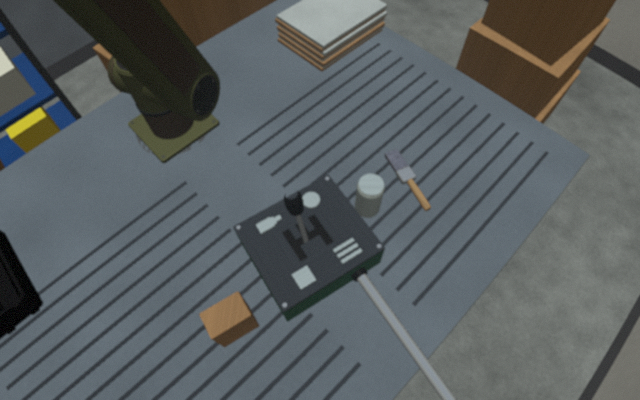

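Bottle tag at (367,237) in the top view: the near-right corner, box −x, −y (disc near-left, bars far-left, square far-right). Next I compute the box pose.

```bash
cat > h.py <<'E'
import numpy as np,cv2
def px2w(m,uv,z):
    K,R,t=m["K"],np.array(m["R"]),np.array(m["t"])
    D=np.array([m["k1"],0,0,0.])
    s=cv2.undistortPoints(np.array(uv,float).reshape(-1,1,2),K,D).reshape(-1,2)
    d=np.c_[s,np.ones(len(s))]@R; c=-R.T@t
    return c+d*((z-c[2])/d[:,2])[:,None]
def w2px(m,X):
    return cv2.projectPoints(np.array(X,float),cv2.Rodrigues(np.array(m["R"]))[0],np.array(m["t"]),m["K"],np.array([m["k1"],0,0,0.]))[0].reshape(-1,2)
def pose(c,yaw):
    return lambda P: np.array(P)@np.array([[np.cos(yaw),np.sin(yaw),0],[-np.sin(yaw),np.cos(yaw),0],[0,0,1]])+[c[0],c[1],0]
E
python3 - <<'E'
from h import *;import pickle
d=pickle.load(open("d0.pkl","rb"));m=d["top"][2]
s=px2w(m,[(309,143),(410,166),(392,256),(288,231)],.097)
print(s.round(4)); c=s.mean(0)
yl=(s[0]-s[1]+s[3]-s[2]);yaw=np.arctan2(-yl[0],yl[1]);xl=s[0]-s[3]+s[1]-s[2];print(c,yaw,np.arctan2(xl[1],xl[0]))
t=px2w(m,[(367,237),(319,225),(333,161),(380,172)],.1);print(t.round(3),t.mean(0))
yaw=(yaw+np.arctan2(xl[1],xl[0]))/2
f=pose(t.mean(0)*.5+c*.5,yaw)
P=f([[-.115,-.13,.096],[.115,-.13,.096],[.115,.13,.096],[-.115,.13,.096],[0,-.034,.096],[0,.034,.096],[-.0755,0,.188],[-.076,-.056,.1],[-.076,.056,.1],[.076,.056,.1],[.076,-.056,.1]])
print(P[6])
q=w2px(m,P); im=cv2.resize(d["top"][0][110:290,250:450],None,fx=4,fy=4,interpolation=2)[:,:,::-1].copy()
for u in q: cv2.circle(im,tuple(int(v) for v in ((u-[250,110])*4+1.5)),3,(0,0,255),-1)
im=im[:600];cv2.imwrite("pics/crop.png",im)
E
```

```text
[[ 0.7163  0.1028  0.097 ]
 [ 0.6672 -0.1337  0.097 ]
 [ 0.4581 -0.09    0.097 ]
 [ 0.5099  0.146   0.097 ]]
[0.58788227 0.00628762 0.097     ] -0.21020546498147732 -0.20624860470235298
[[ 0.5   -0.033  0.1  ]
 [ 0.525  0.076  0.1  ]
 [ 0.674  0.046  0.1  ]
 [ 0.651 -0.063  0.1  ]] [0.58719484 0.00674839 0.1       ]
[0.51366943 0.02212579 0.188     ]
```

View pics/crop.png

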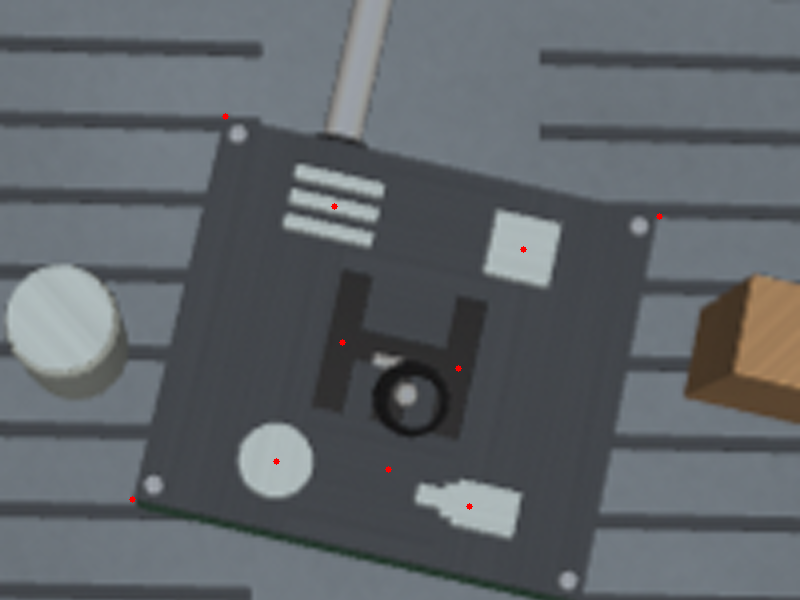

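```bash
python3 - <<'E'
from h import *;import pickle
d=pickle.load(open("d0.pkl","rb"));m=d["top"][2]
c=np.array([.5875,.0065,0]);yaw=-.208;A=np.array([[np.cos(yaw),np.sin(yaw)],[-np.sin(yaw),np.cos(yaw)]])
for (u,v),z in [((352,208.5),.22),((352,208.5),.20),((346,200),.1)]:
    w=px2w(m,[(u,v)],z)[0];print(z,w,A@(w[:2]-c[:2]))
z=d["top"][1];print(z[196:222:3,340:366:3].round(3))
# project lever for fores
f=pose(c,yaw)
for a in(-.41,-.3,-.2): 
  for n in("top","scene"):
    print(a,n,w2px(d[n][2],f([[r*np.sin(a),0,.014+r*np.cos(a)] for r in(92,158,190,216)] if 0 else [[r/1e3*np.sin(a),0,.014+r/1e3*np.cos(a)] for r in(92,158,190,216)])).round(0).tolist())
p=d["scene"][0]; cv2.imwrite("pics/s1.png",cv2.resize(p[170:320,220:400],None,fx=4,fy=4,interpolation=2)[:,:,::-1])
E
```

```text
0.22 [0.54807796 0.01481086 0.22      ] [-4.02885566e-02 -9.05937450e-06]
0.2 [0.55072306 0.01261128 0.2       ] [-0.03724624 -0.00161501]
0.1 [0.58324488 0.01548762 0.1       ] [-0.00601938  0.0079152 ]
[[1.068 1.07  1.066 1.07  1.068 1.069 0.975 0.975 1.073]
 [1.068 1.052 1.049 1.056 1.07  1.067 1.069 1.072 1.071]
 [0.974 0.97  0.868 0.846 0.842 0.841 0.847 1.066 1.069]
 [0.966 0.969 0.844 0.91  0.898 0.973 0.839 0.851 1.065]
 [0.971 0.864 0.844 0.884 0.885 0.968 0.974 0.847 1.065]
 [0.969 1.061 0.842 1.065 0.968 0.972 1.065 0.845 1.063]
 [0.967 1.06  0.849 1.061 0.971 0.97  1.064 1.059 1.063]
 [0.969 0.967 0.967 0.847 0.844 0.846 1.064 1.06  1.067]
 [0.969 0.964 0.966 0.962 0.967 0.965 0.968 0.966 0.969]]
-0.41 top [[346.0, 214.0], [347.0, 222.0], [347.0, 227.0], [347.0, 231.0]]
-0.41 scene [[297.0, 224.0], [289.0, 202.0], [285.0, 191.0], [281.0, 182.0]]
-0.3 top [[347.0, 210.0], [348.0, 215.0], [349.0, 218.0], [349.0, 220.0]]
-0.3 scene [[299.0, 226.0], [293.0, 207.0], [289.0, 196.0], [286.0, 187.0]]
-0.2 top [[348.0, 206.0], [350.0, 208.0], [351.0, 209.0], [352.0, 209.0]]
-0.2 scene [[301.0, 229.0], [296.0, 211.0], [294.0, 202.0], [291.0, 194.0]]
```

View pics/s1.png

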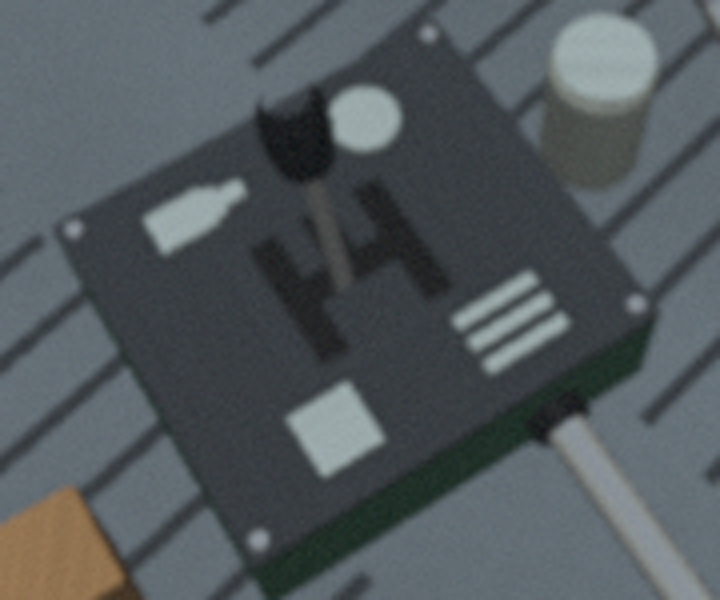

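The box is at (0.5875, 0.0065), yaw −0.208. The lever leans near about −0.2 rad, so knob_mid is at box x ≈ −38 mm. Next I close the fingers and move to the near side of the knob.

```bash
python3 -m jog '[[0.0152,0.0341,0,0,0,-2.33],[0.0152,0.0341,0,0,0,-2.33],[0.0152,0.0341,0,0,0,-2.33],[0.0152,0.0341,0,0,0,-2.33],[0.0152,0.0341,0,0,0,-2.33],[0.0152,0.0341,0,0,0,-2.33],[0.0152,0.0341,0,0,0,-2.33],[0.0152,0.0341,0,0,0,-2.33],[0.0152,0.0341,0,0,0,-2.33],[0.0152,0.0341,0,0,0,-2.33],[0.0152,0.0341,0,0,0,-2.33],[0.0152,0.0341,0,0,0,-2.33]]' 0 && python3 -m jog '[[0.0152,0.0341,0,0,0,-2.33],[0.0152,0.0341,0,0,0,-2.33],[0.0152,0.0341,0,0,0,-2.33],[0.0152,0.0341,0,0,0,-2.33],[0,0,0,0,0,0],[0,0,0,0,0,0],[0,0,0,0,0,0]]'
```

```text
time_s: 1.1
eef_pos: [0.4287, -0.1085, 0.2451]
tool_rot: [[0.999, -0.047, -0.0], [-0.047, -0.999, 0.0], [-0.0, -0.0, -1.0]]
force: [0.9, -0.9, 0.1]
width: 0.0002
grasp_force: 0.0
time_s: 1.68
eef_pos: [0.4889, 0.026, 0.2448]
tool_rot: [[0.979, -0.205, -0.002], [-0.205, -0.979, -0.001], [-0.001, 0.001, -1.0]]
force: [-0.0, -0.6, 0.3]
width: 0.0001
grasp_force: 0.0
```

```bash
cat > look.py <<'E'
import sys;from h import *
from workcell import readout,viewer
def box():
    s=readout.get_state();yaw=-.208;A=np.array([[np.cos(yaw),np.sin(yaw),0],[-np.sin(yaw),np.cos(yaw),0],[0,0,1]])
    R=A@s["tool_rot"]
    print("t %.2f box tcp mm %s F(box) %s tool x in box %s"%(s["time_s"],(1e3*A@(np.array(s["eef_pos"])-[.5875,.0065,0])).round(1),(A@s["force"]).round(2),R[:,0].round(3)))
if __name__=="__main__":
    box()
    if len(sys.argv)>1:
        o=[]
        for n,(a,b) in (("top",(110,250)),("scene",(155,205))):
            p=viewer.capture(n)[0];o.append(cv2.resize(p[a:a+150,b:b+200],None,fx=4 if 0 else 3.9,fy=3.9,interpolation=2)[:,:,::-1][:,:])
        im=np.hstack([cv2.resize(x,(400,300)) for x in o]) if 0 else np.vstack([cv2.resize(x,(400*1,300)) for x in o])
        cv2.imwrite("pics/"+sys.argv[1],im)
E
python3 look.py
```

```text
t 1.68 box tcp mm [-100.5   -1.3  244.8] F(box) [ 0.13 -0.6   0.28] tool x in box [ 1.     0.002 -0.001]
```

```bash
python3 -m jog '[[0,0,-0.018,0,0,0],[0,0,-0.018,0,0,0],[0,0,-0.018,0,0,0],[0,0,0,0,0,0]]' && python3 -m jog '[[0.0049,-0.001,0,0,0,0],[0.0049,-0.001,0,0,0,0],[0.0049,-0.001,0,0,0,0],[0.0049,-0.001,0,0,0,0],[0.0049,-0.001,0,0,0,0],[0.0049,-0.001,0,0,0,0],[0.0049,-0.001,0,0,0,0],[0.0049,-0.001,0,0,0,0],[0.0049,-0.001,0,0,0,0],[0.0049,-0.001,0,0,0,0],[0.0049,-0.001,0,0,0,0],[0.0049,-0.001,0,0,0,0]]' >/dev/null; python3 look.py
python3 -m jog '[[0.002,-0.0004,0,0,0,0],[0.002,-0.0004,0,0,0,0],[0.002,-0.0004,0,0,0,0],[0,0,0,0,0,0]]' >/dev/null; python3 look.py a.png
```

```text
time_s: 2.02
eef_pos: [0.4862, 0.0244, 0.1883]
tool_rot: [[0.978, -0.209, -0.007], [-0.209, -0.978, -0.0], [-0.007, 0.002, -1.0]]
force: [-0.8, 0.9, -0.2]
width: -0.0002
grasp_force: 0.0
t 3.02 box tcp mm [-39.3  -0.6 191.4] F(box) [-2.07  0.08  1.38] tool x in box [1. 0. 0.]
t 3.35 box tcp mm [-33.2  -0.6 191.3] F(box) [-0.56  0.73  1.33] tool x in box [1.    0.    0.001]
```

View pics/a.png

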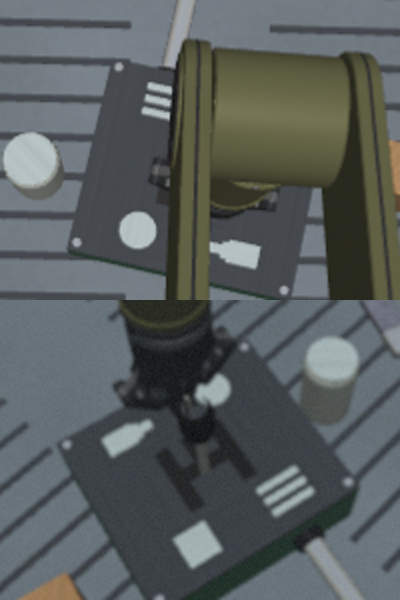

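The fingertips are behind the knob, which sits at about (200,425) in the lower view, and the lever is nearly at the cross slot. I keep pushing in 2 mm steps until the plate stops it.

```bash
python3 -m jog '[[0.002,-0.0004,0,0,0,0],[0.002,-0.0004,0,0,0,0],[0,0,0,0,0,0]]' >/dev/null; python3 look.py
python3 -m jog '[[0.002,-0.0004,0,0,0,0],[0,0,0,0,0,0]]' >/dev/null; python3 look.py
python3 -m jog '[[0.002,-0.0004,0,0,0,0],[0,0,0,0,0,0]]' >/dev/null; python3 look.py
```

```text
t 3.70 box tcp mm [-29.3  -0.6 191.4] F(box) [-0.79  0.25  1.28] tool x in box [1. 0. 0.]
t 3.87 box tcp mm [-27.3  -0.6 191.4] F(box) [-1.02  0.33  1.19] tool x in box [1. 0. 0.]
t 4.03 box tcp mm [-25.2  -0.5 191.3] F(box) [-1.58  0.28  1.42] tool x in box [1. 0. 0.]
```

```bash
python3 -m jog '[[0.002,-0.0004,0,0,0,0],[0,0,0,0,0,0]]' >/dev/null; python3 look.py
python3 -m jog '[[0.002,-0.0004,0,0,0,0],[0,0,0,0,0,0]]' >/dev/null; python3 look.py
```

```text
t 4.20 box tcp mm [-23.2  -0.5 191.3] F(box) [-1.63 -0.78  1.52] tool x in box [1. 0. 0.]
t 4.37 box tcp mm [-22.1  -0.5 191.2] F(box) [-4.01 -0.16  2.81] tool x in box [ 1.     0.    -0.002]
```

```bash
python3 -m jog '[[-0.0163,0.0034,0,0,0,0],[-0.0163,0.0034,0,0,0,0],[-0.0163,0.0034,0,0,0,0],[0.0048,0.0228,0,0,0,0],[0.0048,0.0228,0,0,0,0],[0.0048,0.0228,0,0,0,0],[0,0,0,0,0,0]]' >/dev/null; python3 look.py b.png; python3 -c "
from workcell import readout;print(readout.get_state()['joints'])"
```

```text
t 4.95 box tcp mm [-70.1  72.8 191.7] F(box) [ 0.15  0.26 -0.6 ] tool x in box [1.    0.002 0.003]
[ 8.87080350e-02  3.06123020e-01  1.65698178e+00 -5.68811402e-04
  1.17726531e+00  1.86566910e+00]
```

View pics/b.png

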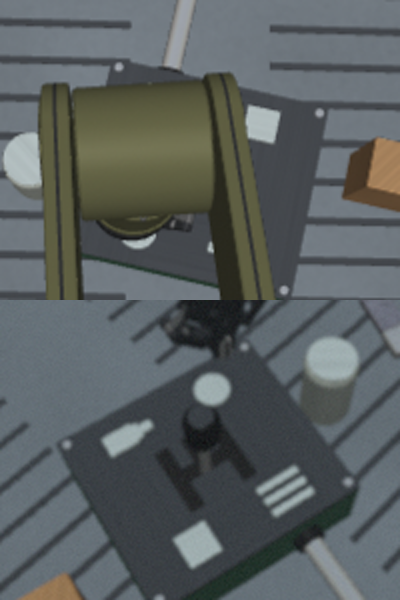

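```bash
python3 -m jog '[[0,0,0,0,0,7],[0,0,0,0,0,7],[0,0,0,0,0,7],[0,0,0,0,0,7],[0,0,0,0,0,7],[0,0,0,0,0,7],[0,0,0,0,0,7],[0,0,0,0,0,7],[0,0,0,0,0,7],[0.0176,-0.0037,0,0,0,7],[0.0176,-0.0037,0,0,0,7],[0.0176,-0.0037,0,0,0,7]]' >/dev/null; python3 -m jog '[[0.0176,-0.0037,0,0,0,6],[0,0,0,0,0,0]]' >/dev/null; python3 look.py; python3 - <<'E'
from h import *;import pickle
m=pickle.load(open("d0.pkl","rb"))["scene"][2];f=pose([.5875,.0065,0],-.208)
for a in(-.1,0,.05): print(a,((w2px(m,f([[r*np.sin(a),0,.014+r*np.cos(a)] for r in(.1,.158,.19,.216)]))-[205,155])*2+[0,300]).round().tolist())
E
```

```text
t 6.22 box tcp mm [  4.8  68.1 191.3] F(box) [0.52 0.53 0.66] tool x in box [-0.002  1.    -0.   ]
-0.1 [[196.0, 450.0], [190.0, 423.0], [187.0, 406.0], [184.0, 391.0]]
0 [[201.0, 457.0], [198.0, 434.0], [196.0, 419.0], [195.0, 407.0]]
0.05 [[203.0, 460.0], [202.0, 440.0], [201.0, 427.0], [201.0, 416.0]]
```

```bash
python3 -m jog '[[-0.0021,-0.0098,0,0,0,0],[-0.0021,-0.0098,0,0,0,0],[-0.0021,-0.0098,0,0,0,0],[-0.001,-0.0049,0,0,0,0],[-0.001,-0.0049,0,0,0,0],[-0.001,-0.0049,0,0,0,0],[-0.001,-0.0049,0,0,0,0],[-0.001,-0.0049,0,0,0,0],[0,0,0,0,0,0]]' >/dev/null; python3 look.py;python3 -m jog '[[-0.001,-0.0049,-0.001,0,0,0],[-0.001,-0.0049,-0.001,0,0,0],[-0.001,-0.0049,-0.001,0,0,0],[-0.001,-0.0049,-0.001,0,0,0],[-0.001,-0.0049,-0.001,0,0,0],[-0.001,-0.0049,-0.001,0,0,0],[0,0,0,0,0,0]]' >/dev/null; python3 look.py c.png
```

```text
t 6.97 box tcp mm [  0.5  13.3 191.4] F(box) [-0.71  0.51 -0.02] tool x in box [ 0.     1.    -0.001]
t 7.55 box tcp mm [  0.6 -17.4 184.9] F(box) [-0.22  0.39  0.57] tool x in box [ 0.001  1.    -0.002]
```

View pics/c.png

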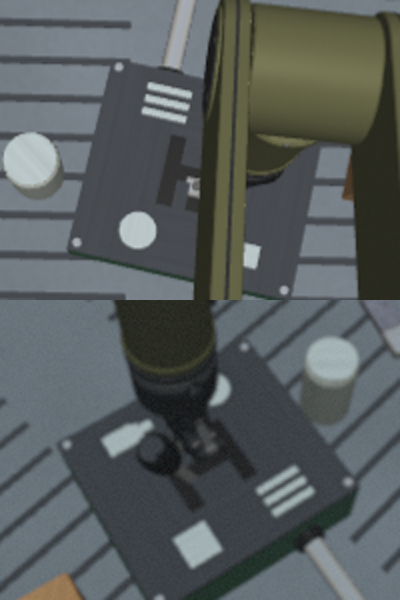

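The knob is moving right along the cross slot, now at (158,452) in the lower view. I continue to its end.

```bash
python3 -m jog '[[-0.001,-0.0049,-0.0005,0,0,0],[-0.001,-0.0049,-0.0005,0,0,0],[-0.001,-0.0049,-0.0005,0,0,0],[0,0,0,0,0,0]]' >/dev/null; python3 look.py; for i in 1 2; do python3 look.py >/dev/null; done; python3 -m jog '[[-0.0006,-0.0029,0,0,0,0],[-0.0006,-0.0029,0,0,0,0],[0,0,0,0,0,0]]' >/dev/null; python3 look.py; python3 -m jog '[[-0.0004,-0.002,0,0,0,0],[0,0,0,0,0,0]]' >/dev/null; python3 look.py
```

```text
t 7.98 box tcp mm [  0.4 -31.9 183.3] F(box) [-1.04  0.96 -1.19] tool x in box [ 0.     1.    -0.001]
t 8.23 box tcp mm [  0.9 -37.3 183.9] F(box) [-0.06  1.06 -0.14] tool x in box [ 0.  1. -0.]
t 8.40 box tcp mm [  1.  -39.  183.9] F(box) [0.28 0.87 0.19] tool x in box [-0.  1. -0.]
```

```bash
for i in 1; do python3 -m jog '[[-0.0004,-0.002,0,0,0,0],[0,0,0,0,0,0]]' >/dev/null; python3 look.py; python3 -m jog '[[-0.0004,-0.002,0,0,0,0],[0,0,0,0,0,0]]' >/dev/null; python3 look.py; done; python3 look.py e.png
```

```text
t 8.57 box tcp mm [  0.9 -40.7 183.8] F(box) [-0.35  1.74  0.13] tool x in box [-0.  1.  0.]
t 8.73 box tcp mm [  0.9 -41.8 183.7] F(box) [ 0.52  4.65 -1.42] tool x in box [0.    1.    0.002]
t 8.73 box tcp mm [  0.9 -41.8 183.7] F(box) [ 0.52  4.65 -1.42] tool x in box [0.    1.    0.002]
```

View pics/e.png

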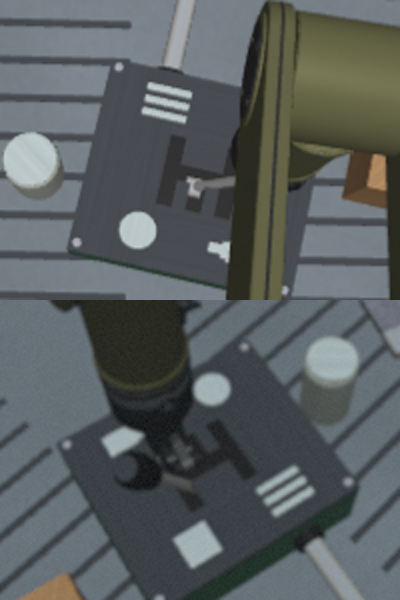

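The lever is at the right end of the cross slot, with a stop force of 4.7 N. Next I go round to its far side.

```bash
python3 -m jog '[[0.0033,0.0157,0,0,0,0],[0.0033,0.0157,0,0,0,0],[0.0245,-0.0052,0,0,0,0],[0.0245,-0.0052,0,0,0,0],[0.0245,-0.0052,0,0,0,-7],[0,0,0,0,0,-7],[0,0,0,0,0,-7],[0,0,0,0,0,-7],[0,0,0,0,0,-7],[0,0,0,0,0,-7],[0,0,0,0,0,-7],[0,0,0,0,0,-7]]' >/dev/null; python3 -m jog '[[0,0,0,0,0,-7],[0,0,0,0,0,-7],[-0.0039,-0.0183,0,0,0,-7],[-0.0039,-0.0183,0,0,0,-7],[-0.0039,-0.0183,0,0,0,-6],[0,0,0,0,0,0],[0,0,0,0,0,0]]' >/dev/null; python3 look.py f.png
```

```text
t 10.42 box tcp mm [ 76.1 -68.3 183.9] F(box) [-0.44  0.88  0.51] tool x in box [1. 0. 0.]
```

View pics/f.png

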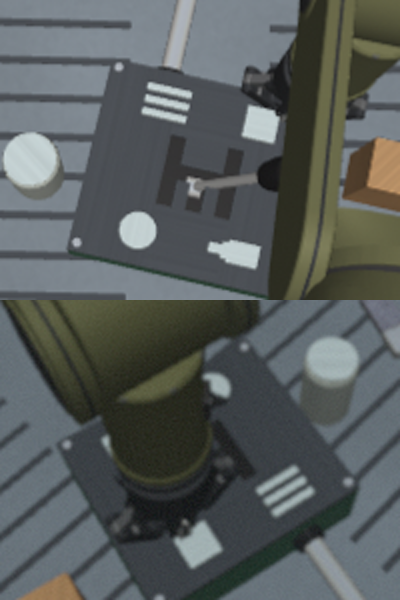

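```bash
python3 -m jog '[[-0.0098,0.0021,-0.004,0,0,0],[-0.0098,0.0021,-0.003,0,0,0],[-0.0098,0.0021,0,0,0,0],[-0.0049,0.001,0,0,0,0],[-0.0049,0.001,0,0,0,0],[-0.0049,0.001,0,0,0,0],[-0.0049,0.001,0,0,0,0],[-0.0049,0.001,0,0,0,0],[0,0,0,0,0,0]]' >/dev/null; python3 look.py;  python3 -m jog '[[-0.0049,0.001,-0.001,0,0,0],[-0.0049,0.001,-0.001,0,0,0],[-0.0049,0.001,-0.001,0,0,0],[-0.0049,0.001,-0.001,0,0,0],[0,0,0,0,0,0]]' >/dev/null; python3 look.py g.png
```

```text
t 11.27 box tcp mm [ 20.5 -66.8 177.5] F(box) [0.74 0.26 1.78] tool x in box [1.    0.    0.001]
t 11.68 box tcp mm [ -1.4 -67.2 172.2] F(box) [ 0.88 -0.35  1.36] tool x in box [ 1.     0.    -0.003]
```

View pics/g.png

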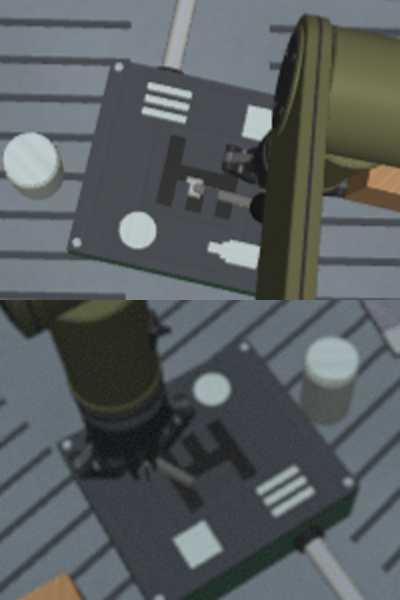

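The lever is entering the near-right slot. I push on until the slot end stops it.

```bash
python3 -m jog '[[-0.0049,0.001,-0.001,0,0,0],[-0.0049,0.001,-0.001,0,0,0],[-0.0049,0.001,-0.001,0,0,0],[-0.0049,0.001,0,0,0,0],[-0.0049,0.001,0,0,0,0],[0,0,0,0,0,0]]' >/dev/null; python3 look.py; python3 -m jog '[[-0.003,0.0006,0,0,0,0],[-0.003,0.0006,0,0,0,0],[0,0,0,0,0,0]]' >/dev/null; python3 look.py;  python3 -m jog '[[-0.002,0.0004,0,0,0,0],[0,0,0,0,0,0]]' >/dev/null; python3 look.py; python3 -m jog '[[-0.002,0.0004,0,0,0,0],[0,0,0,0,0,0]]' >/dev/null; python3 look.py
```

```text
t 12.28 box tcp mm [-25.3 -66.8 169.5] F(box) [-0.11  0.98 -0.08] tool x in box [ 1.     0.    -0.001]
t 12.53 box tcp mm [-31.2 -67.3 169.3] F(box) [ 0.2   1.21 -1.49] tool x in box [ 1.     0.    -0.001]
t 12.70 box tcp mm [-32.8 -67.4 169.5] F(box) [ 2.81  1.73 -1.2 ] tool x in box [ 1.     0.    -0.001]
t 12.87 box tcp mm [-34.5 -67.5 169.7] F(box) [ 3.81  0.27 -2.25] tool x in box [1. 0. 0.]
```

```bash
python3 -m jog '[[-0.002,0.0004,0,0,0,0],[0,0,0,0,0,0]]' >/dev/null; python3 look.py; python3 -m jog '[[-0.002,0.0004,0,0,0,0],[0,0,0,0,0,0]]' >/dev/null; python3 look.py
```

```text
t 13.03 box tcp mm [-35.2 -67.5 170. ] F(box) [ 6.17  1.05 -4.51] tool x in box [1.    0.    0.003]
t 13.20 box tcp mm [-35.8 -67.5 170.2] F(box) [ 8.34  0.89 -5.34] tool x in box [ 1.    -0.     0.006]
```

At the stop: force rises to 8 N with almost no travel. I back off, rise clear and check numerically.

```bash
python3 -m jog '[[0.01,-0.0021,0,0,0,0],[0.02,-0.0042,0,0,0,0],[0.02,-0.0042,0,0,0,0],[0.01,-0.002,0.02,0,0,0],[0,0,0.04,0,0,0],[0,0,0.04,0,0,0],[-0.01,0.038,0.01,0,0,0],[-0.01,0.038,0,0,0,0],[-0.01,0.038,0,0,0,0],[-0.01,0.038,0,0,0,0],[-0.01,0.038,0,0,0,0],[0,0,0,0,0,0]]' >/dev/null; python3 look.py; python3 - <<'E'
from h import *;from workcell import viewer
c=np.array([.5875,.0065,0]);yaw=-.208;A=np.array([[np.cos(yaw),np.sin(yaw),0],[-np.sin(yaw),np.cos(yaw),0],[0,0,1]])
for n in("scene","top"):
    p,z=viewer.capture(n);m=viewer.camera_model(n)
    v,u=np.nonzero(z>0)
    s=cv2.undistortPoints(np.c_[u,v].astype(float).reshape(-1,1,2),m["K"],np.array([m["k1"],0,0,0.])).reshape(-1,2)
    X=(np.c_[s,np.ones(len(s))]*z[v,u][:,None]-m["t"])@m["R"]
    B=(X-c)@A.T
    k=(abs(B[:,0])<.11)&(abs(B[:,1])<.12)&(B[:,2]>.125)&(B[:,2]<.225)
    print(n,k.sum(),(B[k].mean(0)*1e3).round(),(np.percentile(B[k],[2,50,98],axis=0)*1e3).round().tolist() if k.sum() else "")
    # axis: bin by height
    for a,b in((.13,.15),(.15,.165),(.165,.18),(.18,.2),(.2,.22)):
        q=k&(B[:,2]>a)&(B[:,2]<b)
        if q.sum(): print(a,q.sum(),(np.median(B[q],0)*1e3).round())
E
```

```text
t 14.20 box tcp mm [-70.3 113.2 279.6] F(box) [-0.66 -0.56 -0.2 ] tool x in box [ 1.     0.006 -0.006]
scene 412 [-57. -68. 177.] [[-77.0, -92.0, 129.0], [-56.0, -68.0, 182.0], [-44.0, -48.0, 201.0]]
0.13 38 [-49. -52. 138.]
0.15 42 [-48. -65. 161.]
0.165 97 [-52. -66. 173.]
0.18 209 [-62. -72. 191.]
0.2 16 [-69. -72. 201.]
top 309 [-65. -65. 182.] [[-89.0, -89.0, 131.0], [-64.0, -65.0, 187.0], [-45.0, -48.0, 202.0]]
0.13 21 [-48. -51. 137.]
0.15 20 [-56. -53. 162.]
0.165 59 [-62. -57. 174.]
0.18 183 [-67. -68. 193.]
0.2 21 [-68. -75. 202.]
```

The shaft sits at (−33, −34) mm at neck height, fully home in the bottle slot, and the arm is clear. I hand it in.

```bash
python3 -c "from workcell import job;print(job.close_job())"
```

```text
the job is handed in; nothing more can be done
None
```

The lever is fully home in the near-right corner slot marked by the bottle tag. I only pushed it, it went into no other marked slot, the arm is clear, and the job is handed in.

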